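# Spray a bearing in the cleaning cabinet, release both catches, hold the gate wide

## Robot

A 6-joint arm with a two-finger parallel gripper is mounted at the origin on a cart in front of the work surface, level with it; the furniture and walls round the work are solid. World frame = base frame: x ahead of the robot, y to its left, z up, the work surface at z = 0. Lengths are in m, angles in rad, forces in N, time in s.
With the tool pointing down it reaches from about 0.325 to 1 m from the base axis. Payload 5.1 kg.
Tool frame: the origin (TCP) lies between the finger pads, 19 mm behind the fingertips; this is the grasp point; z points along the fingers, y is the direction in which the jaws open and shut (so a half turn about z gives the same grasp; the last joint's range is limited). The gripper opens to 85 mm and grips with 20 to 120 N. Pads are 22 mm wide; open, the fingers measure 114 mm over their backs; the gripper's body (76 mm by 85 mm) begins 54 mm behind the grasp point. The pads swing forward as they close: fully open they stand 13 mm farther back than shut.
Start: joints at [1.181, 0.124, 1.65, -0, 1.367, -0.083], TCP at [0.196, 0.62, 0.25] pointing down, gripper open.
Joint ranges: [-2.61, 2.61], [-1.02, 2.33], [0.03, 2.71], [-1.35, 4.49], [0.32, 2.68], [-2.91, 2.91]. Speed limits (rad/s): [2.57, 2.57, 3.14, 3.14, 3.14, 3.14].

## Interface

Orientations are given as a unit quaternion [w, x, y, z].
In Python, from station import sensors, viewer, manip gives the robot as it stands.
- The arm moves only by the tool servo_tool, never from a script. Its argument "deltas" is a list of rows, each a list of 5 numbers: the shift along the tool's x, y, z in cm, then the turn about the tool's z in degrees, then the opening, from 0 (shut) to 1 (fully open). A call has 1 to 20 rows; each row shifts and turns the commanded pose from where the row before left it, along the tool's axes as they then stand; what a row does not reach is not made up. A row lasts 1/12 s, in which the tool goes at most 41.7 mm and 7.16 degrees, less where a joint would pass 70% of its speed; a pose out of reach is approached as far as the arm can. A call is refused whole if a number of a shift passes 4.17 or a number of a turn 7.16, either way. A call with a gripper value outside its range is refused whole. The fingers move at their own pace and stop on an object; "grip_force" is the grip in N (left out, the last holds). Time passes only in rows, so rows that do not move let the fingers close. It gives the time, the measured TCP pose, the force and the opening at its end, in the units of the state.
- sensors.observe(): the state, without advancing time (a new reading comes with each control period).
- viewer.snapshot(name): name is "scene" or "top" or "wrist"; returns a dict with "color" (480x640x3 uint8, red, green, blue), "camera_matrix" (3x3 intrinsics, pixels), "k1" (the pictures are not rectified: a ray, as slopes to the right and down, at radius r is drawn at 1 + k1 r^2 times it, then the intrinsics apply), "rvec" (rotation vector, rad) and "tvec" (3), from world to camera coordinates, as OpenCV has them. Camera axes: x right, y down, z forward; pixel columns grow to the right and rows downward; lengths in m; the calibration is good to about 2 mm. A picture is of the moment at which its call begins. There is no depth.
- manip.job_done(): hands the job in, once; it reports no verdict.
The state is a dict: "clock": time; "q": joint angles; "joint_vel": joint speeds; "joint_efforts": joint torques, N m; "tool_pos": TCP position; "eef_rot": TCP orientation; "contact_force": force on the tool from outside, world axes, zero at the start; "wrist_torque": the same for the moment, N m; "width": finger opening in m.
Only numpy, scipy, OpenCV 4.12 (cv2) and the standard library are available. Lean on these libraries where they do the work, as an engineer would, in place of code of your own. Each camera call takes 0.05 s, during which the arm holds its last target. There are 200 camera calls.

## Task

Give the bearing in the small cleaning cabinet one shot of cleaner while the gate is shut: press the aerosol can's black spray cap right down for about half a second and let it spring up again. Then squeeze the red main catch so that the gate pops ajar onto its safety catch, squeeze the yellow safety catch on the gate and swing the gate past its half-open check until it stands about square to the cabinet front. The gate is sprung to close, so finish while the gripper is still holding it wide open for a workmate to lift the bearing out; leave the bearing and the loose things on the bench where they are.

Things in the scene. Friction and masses are not known exactly. Their poses are not given: they have to be found in the camera images.
- cabinet: Grey sheet-metal cleaning cabinet with a clear roof, fixed to the bench, turned up to 15 degrees. Origin on the bench under the middle of its front; x points from the front into it, y to its left as the robot sees it, z up. 250 wide, 190 deep, 170 mm high, with a 6 mm thick steel apron 115 mm out in front. The aerosol can is clamped upright to its right (-y) wall.
- cap_top (a point): Top centre of the black round spray cap (21 mm across) on the aerosol can, 180 mm above the bench. The cap goes straight down 5 mm against a spring (3 N at first, 6 N fully down, then solid) and springs up when let go. Room round it is free but for the cabinet's wall, 10 mm lower and 28 mm away toward +y, and the safety catch, 54 mm higher and 80 mm away. Axes as the cabinet.
- spray_cap (a joint): How far the spray cap is down, m: 0 up, 0.005 fully down.
- main_grip (a point): Red main catch on the header above the gate: where the TCP goes (pointing down, fingers opened along the cabinet's x) to squeeze it; 217 mm above the bench, middle of the squeezed pair. Fixed upright black plate on the +x side, red lever leaning to -x. Both 24 mm wide along y, tops at 234 mm; 28 mm over both at rest, 17 mm squeezed. Keep fingertips above 193 mm (hook and foot below).
- main_catch (a joint): Main catch lever, rad: 0 latched, 0.28 squeezed home (about 8 N at the grip point); its hook is clear of the gate above 0.16. While it is clear, a sprung buffer pushes the gate ajar. Let go, it springs back to 0; the gate is by then past it.
- safety_grip (a point): Yellow safety catch on top of the gate, 185 mm from the hinge line; TCP point for squeezing it, fingers opened along the gate's x. Moves and turns with the gate (axes as the cabinet when shut). Mirrored: fixed black plate on the outer (-x) side, yellow lever leaning to the inner (+x) side; sizes, heights and force as the main catch. It serves as the gate's handle.
- safety_catch (a joint): Safety catch lever, rad: 0 at rest, 0.28 squeezed home; its hook is clear of the cabinet above 0.16. Keep it squeezed while pulling the gate away from its ajar position; it may stay squeezed for the whole swing.
- gate_hinge (a point): On the gate's vertical hinge line at its left (+y) end, 217 mm above the bench. From here the gate reaches along its own -y axis: 230 mm long, 10 mm thick, 12 to 170 mm above the bench, an aluminium frame with a clear pane. Axes as the gate.
- gate (a joint): Gate angle, rad: 0 shut; about 0.10 ajar on the safety catch; opens toward the robot (clockwise from above); 1.57 square to the cabinet, stop at 1.75. A damped spring pulls it shut (1 to 1.5 N at the safety grip). At 0.8 to 1.0 it rides over a sprung ball on the apron, the half-open check, which adds 3 to 5 N at the grip; let go beyond it, the gate falls back to about 1.0.
- bearing: Loose steel ball bearing, 62 mm across, 14 mm high, on the drain rack inside the cabinet. Not to be touched.
- tin: Loose open green tin, 79 mm across, 90 mm high, on the bench to the right of the can. Bystander.
- vee: Loose steel vee block, 50 x 60 x 38 mm, on the bench near the robot. Bystander.
- gauge_block: Loose steel block with holes, 51 x 76 x 26 mm, on the bench to the left of the cabinet. Bystander.

How it is judged:
On the way, in this order (a step that is already met when the one before it is completed fails the run):
1. the spray cap is pressed down while the gate is shut (value of joint spray_cap above 0.0035 m and value of joint gate below 0.03 rad), for 0.25 s.
2. the spray cap is up again (value of joint spray_cap below 0.001 m and value of joint gate below 0.03 rad), for 0.1 s.
3. the main catch is released: the gate stands ajar on the safety catch (value of joint gate between 0.06 and 0.14 rad and value of joint safety_catch below 0.1 rad), for 0.2 s.
4. the fingers squeeze the safety catch clear (value of joint safety_catch above 0.16 rad and value of joint gate below 0.35 rad and contact force between the fingers and safety_catch above 1 N), for 0.1 s.
5. the gate is past the half-open check (value of joint gate above 1.1 rad), for 0.05 s.
At the end, for the whole second after the job is handed in: The gate stands open more than 1.35 rad (about 77 degrees), at rest, held by the fingers (they press on the gate, its catch or its grip with more than 0.5 N); the spray cap is up, the main catch is at rest and the bearing lies within 10 mm of where it was (value of joint gate above 1.35 rad and velocity of joint gate between -0.1 and 0.1 rad/s and contact force between the fingers and gate above 0.5 N and value of joint spray_cap below 0.001 m and value of joint main_catch below 0.1 rad and not (distance of bearing from where it was at the start of the episode above 0.01 m)); the arm keeps its last pose, push and grip.
It fails at once if the spray cap is pressed while the gate is not shut (value of joint spray_cap above 0.002 m and value of joint gate above 0.05 rad).
It fails at once if the bearing is disturbed (more than 15 mm) (distance of bearing from where it was at the start of the episode above 0.015 m).
It fails at once if a bystander is disturbed (more than 30 mm) (distance of any of tin, vee, gauge_block from where it was at the start of the episode above 0.03 m).
It also fails if it takes over 58 s, if anything falls off the work surface, if the arm or the gripper's body presses on something with over 40 N, if the wrist force passes 120 N, or if a joint passes its speed limit or range.

## Working session

There is one attempt and no reset: what is moved stays moved. The work goes in short steps, Python scripts to look and compute and a tool call to move; the robot and the scene stay as the last step left them, time stands still between calls to the robot, and variables do not carry over. Pictures are saved under pics/ and viewed, on a budget of 10 in all, crops included, one or two more only if the job needs it, and the job is handed in when it is done.

Besides the shell and the picture viewer there is one more tool, called after ">>>" as name(argument=value, ...) on one line, values as JSON. servo_tool: Moves the arm, as the interface text tells. Its arguments: {"type":"object","properties":{"deltas":{"type":"array","items":{"type":"array","items":{"type":"number"}}},"grip_force":{"type":"number"}},"required":["deltas"]}

```bash
mkdir -p pics
cat > h.py <<'E'
import numpy as np, cv2
from station import sensors, viewer, manip
def snap(n):
    s=viewer.snapshot(n); s['R']=cv2.Rodrigues(np.array(s['rvec'],float))[0]; s['t']=np.array(s['tvec'],float).ravel(); return s
def ray(s,u,v):
    K=np.array(s['camera_matrix'],float);k=float(s['k1'])
    d=cv2.undistortPoints(np.array([[[u,v]]],float),K,np.array([k,0,0,0.]))[0,0]
    return -s['R'].T@s['t'], s['R'].T@np.array([d[0],d[1],1])
def onz(s,u,v,z):
    c,d=ray(s,u,v); return c+d*(z-c[2])/d[2]
def proj(s,P):
    return cv2.projectPoints(np.array([P],float),np.array(s['rvec'],float),s['t'],np.array(s['camera_matrix'],float),np.array([s['k1'],0,0,0.]))[0][0,0]
def save(s,n): cv2.imwrite('pics/'+n+'.png',cv2.cvtColor(s['color'],cv2.COLOR_RGB2BGR))
E
python3 - <<'E'
from h import *
import pickle
o=sensors.observe();print({k:np.round(v,3) for k,v in o.items()})
S={}
for n in ['scene','top','wrist']:
    s=snap(n);S[n]=s;save(s,n+'0');print(n,-s['R'].T@s['t'],s['R'][2])
pickle.dump(S,open('s0.pkl','wb'))
E
```

```text
{'clock': np.float64(0.0), 'q': array([ 1.181,  0.125,  1.652,  0.   ,  1.368, -0.083]), 'joint_vel': array([ 0.001, -0.   ,  0.001, -0.001,  0.   ,  0.002]), 'joint_efforts': array([-1.0000e-03, -4.2362e+01, -3.6544e+01, -0.0000e+00,  7.0000e-03,
        0.0000e+00]), 'tool_pos': array([0.196, 0.619, 0.249]), 'eef_rot': array([-0.   ,  0.153,  0.988, -0.001]), 'contact_force': array([ 0.376,  0.045, -0.377]), 'wrist_torque': array([-0.016,  0.03 , -0.016]), 'width': np.float64(0.085)}
scene [-0.24893806 -0.86725203  0.85567485] [ 0.56409833  0.67746731 -0.47204991]
top [0.39872901 0.17383034 1.37146694] [ 0.18040825 -0.00627853 -0.98357178]
wrist [0.12874072 0.64184644 0.37222403] [ 0.26442531 -0.08568478 -0.9605922 ]
```

View pics/scene0.png

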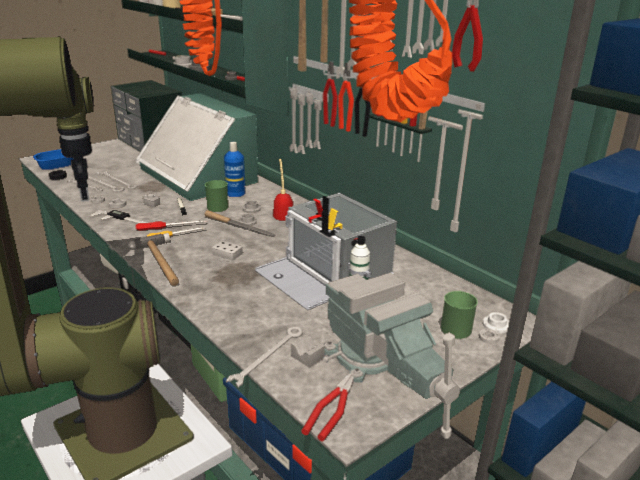

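View pics/top0.png

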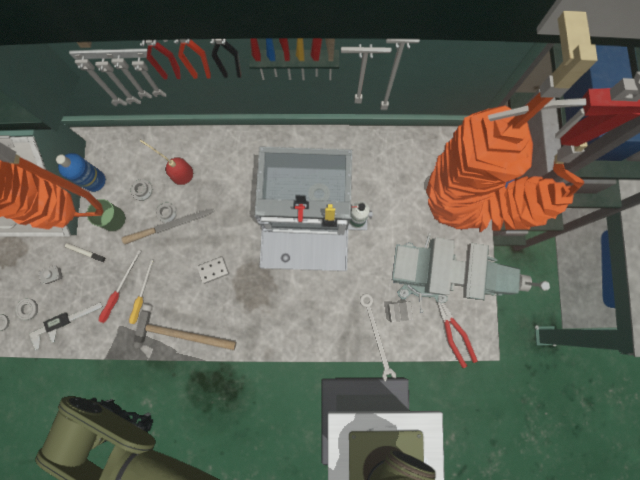

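The scene view shows the cabinet near (340,240), with the can at (360,255) and the vise in front and to the right. In the top view the cabinet spans (258–352,150–270), with the red catch at (300,205), the yellow catch at (330,213) and the cap at (360,208). I'll enlarge both.

Run:
```python
from h import *
import pickle
S=pickle.load(open('s0.pkl','rb'))
a=cv2.resize(S['top']['color'][140:280,245:385],(560,560),interpolation=cv2.INTER_CUBIC)
cv2.imwrite('pics/topc.png',a[:,:,::-1])
s=S['top']
for n,(u,v,z) in dict(apL=(261,270,0.0),apR=(346,269,0),red=(300,205,.23),yel=(330,213,.23),cap=(360,207,.18),rl=(257,216,.17),rr=(351,216,.17),vise=(400,245,.15),vise2=(480,245,.15)).items(): print(n,onz(s,u,v,z).round(3))
```

```text
apL [0.55  0.352 0.   ]
apR [0.553 0.106 0.   ]
red [0.686 0.23  0.23 ]
yel [0.665 0.156 0.23 ]
cap [0.693 0.078 0.18 ]
rl [0.671 0.344 0.17 ]
rr [0.672 0.101 0.17 ]
vise [ 0.599 -0.028  0.15 ]
vise2 [ 0.599 -0.239  0.15 ]
```

View pics/topc.png

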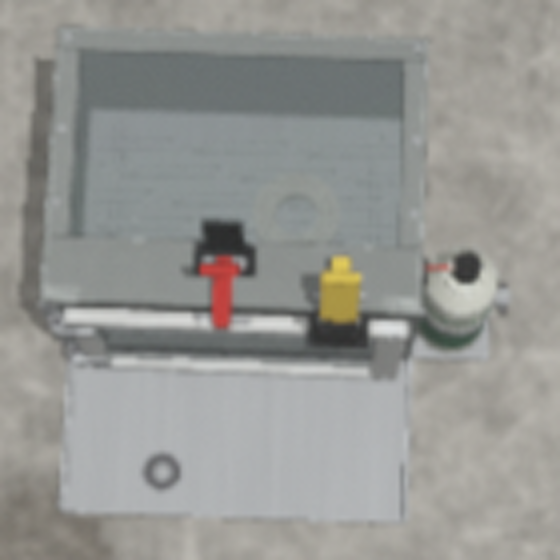

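Run:
```python
from h import *
import pickle
S=pickle.load(open('s0.pkl','rb'));s=S['top']
c=lambda x,y:(245+(x+.5)/4-.5,140+(y+.5)/4-.5)
for n,(x,y,z) in dict(apL=(62,513,.006),apR=(405,519,.006),rearL=(62,35,.17),rearR=(425,40,.17),roofL=(45,310,.17),roofR=(425,303,.17),cap=(467,268,.18),captop=(467,262,.18),redtop=(220,262,.234),blktop=(222,228,.234),yeltop=(340,290,.234),yelb=(340,260,.234),blk2=(338,330,.234)).items(): print(n,onz(s,*c(x,y),z).round(4))
# cap centroid
def tri(a,ua,b,ub):
    p,d=ray(a,*ua);q,e=ray(b,*ub);A=np.stack([d,-e],1);r=np.linalg.lstsq(A,q-p,rcond=None)[0];return (p+d*r[0]+q+e*r[1])/2
print('hose',tri(S['scene'],(405,120),s,(470,215)).round(2))
w=S['scene']['color'][170:290,270:410]; cv2.imwrite('pics/sc.png',cv2.resize(w,(700,600),interpolation=cv2.INTER_CUBIC)[:,:,::-1])
```

```text
apL [0.5552 0.3543 0.006 ]
apR [0.5513 0.1071 0.006 ]
rearL [0.8559 0.3412 0.17  ]
rearR [0.8528 0.0994 0.17  ]
roofL [0.6682 0.347  0.17  ]
roofR [0.6733 0.1012 0.17  ]
cap [0.6942 0.0745 0.18  ]
captop [0.6981 0.0745 0.18  ]
redtop [0.6842 0.2309 0.234 ]
blktop [0.7058 0.2299 0.234 ]
yeltop [0.6667 0.1571 0.234 ]
yelb [0.6856 0.1571 0.234 ]
blk2 [0.6416 0.1584 0.234 ]
hose [ 0.6  -0.1   0.53]
```

>>> servo_tool(deltas=[[0, 0, -1.2, 6.6, 1], [0, 0, -1.2, 6.6, 1], [0, 0, -1.2, 6.6, 1], [0, 0, -1.2, 6.6, 1], [0, 0, -1.2, 6.6, 1], [0, 0, -1.2, 6.6, 1], [0, 0, -1.2, 6.6, 1], [0, 0, -1.2, 6.6, 1], [0, 0, -1.2, 6.6, 1], [0, 0, -1.2, 6.6, 1], [0, 0, 0, 6.4, 1], [0, 0, 0, 0, 1]])

```text
clock: 1.15
tool_pos: [0.1964, 0.6198, 0.3709]
eef_rot: [-0.0, 0.708, 0.707, 0.001]
contact_force: [0.3, -0.4, 0.3]
width: 0.0855
```

View pics/sc.png

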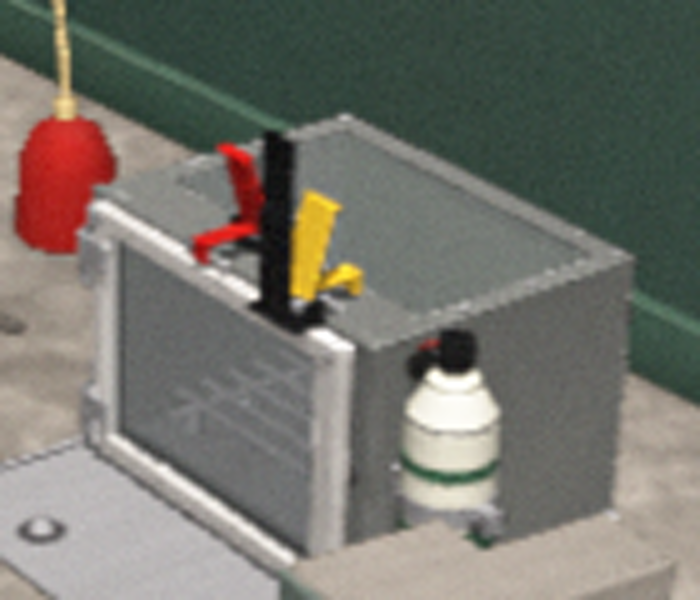

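Run:
```python
from h import *
import pickle
S=pickle.load(open('s0.pkl','rb'));s=S['top']
for p in [(430,190),(475,228),(570,190)]:
  for z in (.5,.6,.7,.8,.9):
    P=onz(s,*p,z); print(p,z,P.round(2),'scene px',proj(S['scene'],P).round())
```

```text
(430, 190) 0.5 [ 0.65 -0.03  0.5 ] scene px [386. 126.]
(430, 190) 0.6 [ 0.62 -0.01  0.6 ] scene px [372.  78.]
(430, 190) 0.7 [0.59 0.02 0.7 ] scene px [356.  26.]
(430, 190) 0.8 [0.56 0.04 0.8 ] scene px [339. -29.]
(430, 190) 0.9 [0.53 0.06 0.9 ] scene px [321. -88.]
(475, 228) 0.5 [ 0.57 -0.11  0.5 ] scene px [391. 142.]
(475, 228) 0.6 [ 0.55 -0.08  0.6 ] scene px [375.  89.]
(475, 228) 0.7 [ 0.53 -0.05  0.7 ] scene px [358.  33.]
(475, 228) 0.8 [ 0.51 -0.01  0.8 ] scene px [339. -27.]
(475, 228) 0.9 [0.49 0.02 0.9 ] scene px [320. -90.]
(570, 190) 0.5 [ 0.65 -0.31  0.5 ] scene px [497. 162.]
(570, 190) 0.6 [ 0.62 -0.25  0.6 ] scene px [470. 103.]
(570, 190) 0.7 [ 0.59 -0.2   0.7 ] scene px [442.  41.]
(570, 190) 0.8 [ 0.56 -0.14  0.8 ] scene px [412. -23.]
(570, 190) 0.9 [ 0.53 -0.09  0.9 ] scene px [380. -90.]
```

>>> servo_tool(deltas=[[-3, 1, 0, 0, 1], [-4, 2, 0, 0, 1], [-4, 4, 0, 0, 1], [-4, 4, 0, 0, 1], [-4, 4, 0, 0, 1], [-4, 4, 0, 0, 1], [-4, 4, 0, 0, 1], [-3, 4, 0, 0, 1], [-3, 4, 0, 0, 1], [-3, 4, 0, 0, 1], [-3, 4, 0, 0, 1], [-2, 4, 0, 0, 1], [-1, 3, 0, 0, 1], [-0.6, 2, 0, 0, 1], [0, 0, 0, 0, 1], [0, 0, 0, 0, 1]])

```text
clock: 2.48
tool_pos: [0.5934, 0.2698, 0.3682]
eef_rot: [-0.001, 0.707, 0.707, -0.001]
contact_force: [0.1, 0.3, 0.1]
width: 0.0856
```

Run:
```python
from h import *
import pickle
s=snap('wrist');save(s,'w1');pickle.dump(s,open('w1.pkl','wb'))
print(sensors.observe()['q'].round(2), sensors.observe()['tool_pos'],-s['R'].T@s['t'])
for P in [(.694,.0745,.18),(.684,.231,.234),(.706,.23,.234),(.666,.157,.234)]: print(proj(s,P))
```

```text
[0.35 0.08 1.5  0.   1.56 0.34] [0.59266461 0.27046625 0.36881317] [0.59358912 0.3417473  0.491514  ]
[414.71251653 393.85203553]
[435.41996908 278.40289008]
[462.8761506  279.51833931]
[405.85516166 358.9397782 ]
```

View pics/w1.png

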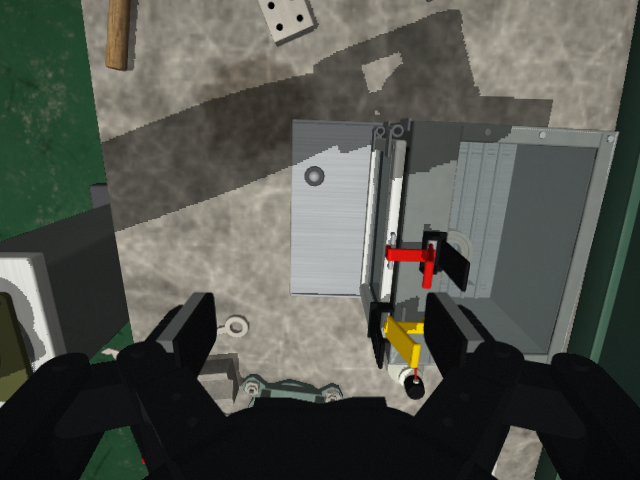

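The wrist view shows the cap at (415,388), the red lever top near (428,280), its black plate edge near (465,278), the yellow lever near (410,345) and its plate near (378,335). All are within a few pixels of my estimates. Next I'll refine the edges on the tops.

Run:
```python
from h import *
import pickle
s=pickle.load(open('w1.pkl','rb'));im=s['color'].astype(int);t=pickle.load(open('s0.pkl','rb'))['top']
r,g,b=im[...,0],im[...,1],im[...,2]
M=dict(red=(r>120)&(g<70)&(b<80),yel=(r>130)&(g>100)&(b<80),blk=im.max(2)<45)
for n,rows in dict(red=range(245,294,6),yel=range(316,372,6),blk=range(230,296,6)).items():
  for v in rows:
    lo,hi=(415,475) if n=='blk' else (380,475)
    u=np.where(M[n][v,lo:hi])[0]+lo
    if len(u): print(n,v,u.min(),u.max(),onz(s,u.min(),v,.234)[:2].round(4),onz(s,u.max(),v,.234)[:2].round(4))
for v in range(300,372,8):
    u=np.where(M['blk'][v,362:395])[0]+362
    if len(u): print('blk2',v,u.min(),u.max(),onz(s,u.min(),v,.234)[:2].round(4),onz(s,u.max(),v,.234)[:2].round(4))
m=M['blk'].copy();m[:368]=0;m[402:]=0;m[:,:402]=0;m[:,432:]=0
c=np.argwhere(m);print('cap px',c.min(0),c.max(0));print(onz(s,c[:,1].mean(),c[:,0].mean(),.175).round(4))
```

```text
red 251 388 435 [0.6452 0.2538] [0.6815 0.2538]
red 257 387 434 [0.6447 0.2489] [0.6812 0.2489]
red 263 425 433 [0.6746 0.244 ] [0.6809 0.2439]
red 269 425 432 [0.675 0.239] [0.6806 0.2389]
red 275 424 431 [0.6747 0.2339] [0.6802 0.2339]
red 281 423 431 [0.6743 0.2288] [0.6807 0.2288]
red 287 423 430 [0.6748 0.2236] [0.6804 0.2236]
yel 322 385 393 [0.6462 0.1924] [0.6528 0.1924]
yel 328 384 423 [0.6457 0.1869] [0.678  0.1868]
yel 334 385 404 [0.6469 0.1812] [0.6627 0.1812]
yel 340 389 409 [0.6505 0.1755] [0.6673 0.1755]
yel 346 394 420 [0.6551 0.1697] [0.677  0.1696]
yel 352 399 419 [0.6597 0.1639] [0.6766 0.1638]
yel 358 403 418 [0.6635 0.1579] [0.6763 0.1579]
yel 364 408 417 [0.6682 0.1519] [0.6759 0.1519]
blk 236 423 446 [0.6712 0.2658] [0.6888 0.2658]
blk 242 422 446 [0.6709 0.261 ] [0.6893 0.2611]
blk 248 422 453 [0.6713 0.2562] [0.6953 0.2562]
blk 254 436 460 [0.6825 0.2514] [0.7013 0.2514]
blk 260 435 466 [0.6822 0.2464] [0.7065 0.2464]
blk 266 420 469 [0.6709 0.2415] [0.7095 0.2414]
blk 272 422 468 [0.6729 0.2364] [0.7093 0.2364]
blk 278 451 467 [0.6964 0.2313] [0.7091 0.2313]
blk 284 456 466 [0.7009 0.2262] [0.709  0.2261]
blk 290 461 464 [0.7056 0.2209] [0.708  0.2209]
blk2 300 374 393 [0.6363 0.2123] [0.6516 0.2123]
blk2 308 370 394 [0.6334 0.2052] [0.6528 0.2052]
blk2 316 369 393 [0.6329 0.198 ] [0.6525 0.1979]
blk2 324 369 379 [0.6332 0.1906] [0.6414 0.1906]
blk2 332 368 380 [0.6327 0.1832] [0.6426 0.1831]
blk2 340 372 387 [0.6364 0.1756] [0.6489 0.1755]
blk2 348 373 384 [0.6375 0.1679] [0.6468 0.1678]
blk2 356 375 382 [0.6396 0.16  ] [0.6455 0.16  ]
blk2 364 378 381 [0.6426 0.152 ] [0.6451 0.152 ]
cap px [375 404] [401 431]
[0.6952 0.0774 0.175 ]
```

>>> servo_tool(deltas=[[-1, 0.6, 0, 0, 0], [-2, 1, 0, 0, 0], [-2, 1, 0, 0, 0], [-2, 1, 0, 0, 0], [-2, 1, 0, 0, 0], [-2, 1, 0, 0, 0], [-2, 1, 0.5, 0, 0], [-2, 1, 1, 0, 0], [-2, 1, 1.5, 0, 0], [-1.4, 1, 1.5, 0, 0], [-0.7, 0.4, 1.5, 0, 0], [-0.3, 0.2, 1, 0, 0], [0, 0, 0.5, 0, 0], [0, 0, 0, 0, 0], [0, 0, 0, 0, 0]])

```text
clock: 3.78
tool_pos: [0.6948, 0.0776, 0.2951]
eef_rot: [-0.0, 0.707, 0.708, 0.0]
contact_force: [-0.7, 0.0, 0.3]
width: 0.0001
```

Run:
```python
from h import *
s=snap('scene');w=snap('wrist');o=sensors.observe();print(o['tool_pos'].round(4),o['q'].round(2),o['contact_force'].round(1),o['width'])
t=o['tool_pos'];P=[t[0],t[1],t[2]-.019]
print(proj(w,P),proj(w,(.6945,.076,.18)))
a=np.hstack([cv2.resize(s['color'][60:300,200:440],(400,400)),cv2.resize(w['color'],(400,300))[:, :] if 0 else cv2.resize(w['color'][200:480,180:460],(400,400))])
cv2.imwrite('pics/c1.png',a[:,:,::-1])
```

```text
[0.6953 0.0776 0.2965] [0.03 0.21 1.48 0.   1.45 0.03] [-0.3  0.5  1.1] 2.724585878367114e-05
[320.40598423 301.44296136] [318.93378058 240.0829863 ]
```

View pics/c1.png

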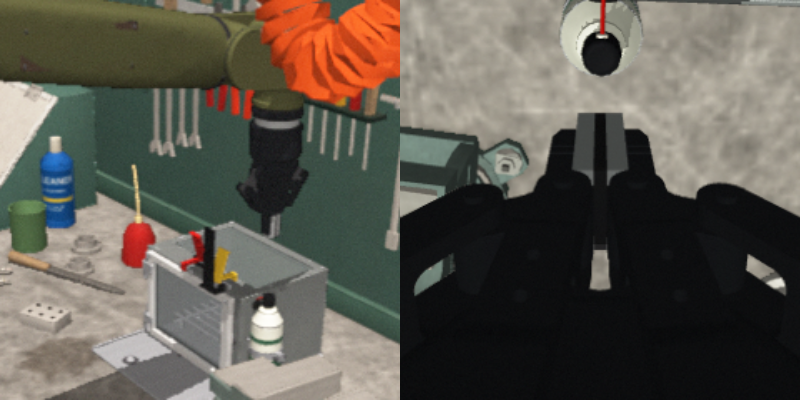

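The wrist crop puts the cap centre 1–2 mm from the prediction and under the shut fingertips in x. The scene view shows the forearm clear, just left of the hose. I'm going down.

>>> servo_tool(deltas=[[0, 0, 1, 0, 0], [0, 0, 2, 0, 0], [0, 0, 2, 0, 0], [0, 0, 2, 0, 0], [0, 0, 1.2, 0, 0], [0, 0, 0.6, 0, 0], [0, 0, 0, 0, 0], [0, 0, 0, 0, 0]])

```text
clock: 4.55
tool_pos: [0.6954, 0.0767, 0.2077]
eef_rot: [0.0, 0.707, 0.707, 0.0]
contact_force: [-0.6, 0.6, 0.6]
width: 0.0001
```

>>> servo_tool(deltas=[[0, 0, 0.6, 0, 0], [0, 0, 0.5, 0, 0], [0, 0, 0.2, 0, 0], [0, 0, 0.1, 0, 0], [0, 0, 0, 0, 0]])

```text
clock: 4.97
tool_pos: [0.6961, 0.0767, 0.1947]
eef_rot: [0.001, 0.707, 0.707, 0.001]
contact_force: [2.0, 0.1, 5.6]
width: -0.0
```

>>> servo_tool(deltas=[[0, 0, 0.1, 0, 0], [0, 0, 0.05, 0, 0], [0, 0, 0, 0, 0], [0, 0, 0, 0, 0], [0, 0, 0, 0, 0]])

```text
clock: 5.38
tool_pos: [0.6962, 0.0767, 0.1937]
eef_rot: [0.001, 0.707, 0.707, 0.001]
contact_force: [0.6, -0.1, 5.3]
width: -0.0
```

Run:
```python
from h import *
o=sensors.observe();print(o['tool_pos'],o['contact_force'])
```

```text
[0.6961764  0.07665658 0.19371869] [ 0.63319026 -0.12364838  5.3494161 ]
```

>>> servo_tool(deltas=[[0, 0, 0.2, 0, 0], [0, 0, 0, 0, 0], [0, 0, 0, 0, 0], [0, 0, 0, 0, 0]])

```text
clock: 5.72
tool_pos: [0.6962, 0.0766, 0.1935]
eef_rot: [0.001, 0.707, 0.707, 0.001]
contact_force: [-1.8, -0.1, 11.4]
width: 0.0002
```

11.4 N with no further travel, so the cap is solidly down. I'm releasing it and moving over the main catch.

>>> servo_tool(deltas=[[0, 0, -1, 0, 0], [0, 0, -2, 0, 0], [0, 0, -3, 0, 0.3], [0, 0, -3, 0, 1], [0, 0, -1.5, 0, 1], [1, 0, -0.5, 0.9, 1], [2, 0.1, 0, 0, 1], [3, 0.1, 0, 0, 1], [3, 0.1, 0, 0, 1], [3, 0.1, 0, 0, 1], [2, 0, 0, 0, 1], [1, 0, 0, 0, 1], [0.4, 0, 0, 0, 1], [0, 0, 0, 0, 1], [0, 0, 0, 0, 1], [0, 0, 0, 0, 1]])

```text
clock: 7.05
tool_pos: [0.7015, 0.2291, 0.2995]
eef_rot: [0.0, 0.713, 0.701, -0.0]
contact_force: [0.1, -1.0, 0.1]
width: 0.0855
```

Run:
```python
from h import *
w=snap('wrist');save(w,'w2');o=sensors.observe();print(o['tool_pos'].round(4),o['contact_force'].round(1),o['width'])
for P in [(.7005,.231,.234),(.709,.231,.234),(.6745,.231,.234)]:print(proj(w,P))
im=w['color'].astype(int);r,g,b=im[...,0],im[...,1],im[...,2];m=(r>120)&(g<70)&(b<80)
c=np.argwhere(m);print(c.min(0),c.max(0))
```

```text
[0.7015 0.2291 0.2996] [ 0.2 -0.2 -0. ] 0.08534140351945048
[318.36459752 260.25392582]
[333.3704525  260.01504583]
[272.53795899 260.95949669]
[226  83] [479 318]
```

View pics/w2.png

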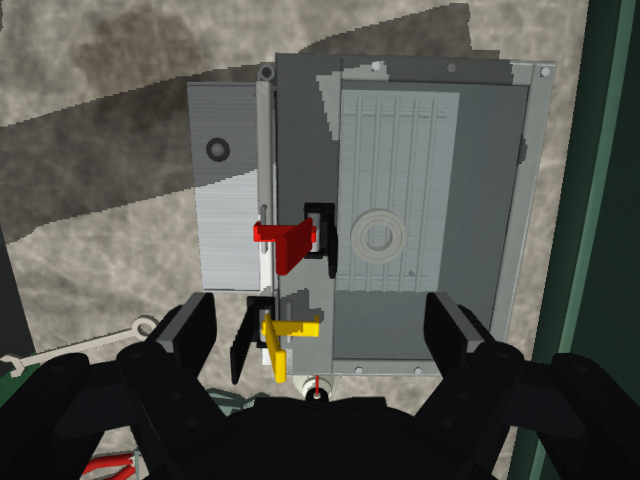

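In this view the plate's outer edge is at (337,262) and the red lever's is at (277,265), so the catch is about 2 mm further in x than estimated. I'll correct for that and go down.

>>> servo_tool(deltas=[[0.2, 0.1, 1, 0, 1], [0, 0, 2, 0, 1], [0, 0, 2, 0, 1], [0, 0, 1.5, 0, 1], [0, 0, 1, 0, 1], [0, 0, 0.6, 0, 1], [0, 0, 0, 0, 1], [0, 0, 0, 0, 1]], grip_force=20)

```text
clock: 7.77
tool_pos: [0.7026, 0.2325, 0.2188]
eef_rot: [0.0, 0.713, 0.702, 0.0]
contact_force: [0.3, 0.1, 0.3]
width: 0.0855
```

>>> servo_tool(deltas=[[0, 0, 0, 0, 0.45], [0, 0, 0, 0, 0.45], [0, 0, 0, 0, 0.4], [0, 0, 0, 0, 0.36]])

```text
clock: 8.1
tool_pos: [0.7017, 0.2327, 0.2198]
eef_rot: [-0.001, 0.713, 0.702, -0.0]
contact_force: [-5.1, -0.2, 3.3]
width: 0.0387
```

>>> servo_tool(deltas=[[0, 0, 0, 0, 0.28], [0, 0, 0, 0, 0.2], [0, 0, 0, 0, 0.1], [0, 0, 0, 0, 0], [0, 0, 0, 0, 0], [0, 0, 0, 0, 0], [0, 0, 0, 0, 0]])

```text
clock: 8.68
tool_pos: [0.7024, 0.2328, 0.2199]
eef_rot: [-0.0, 0.713, 0.702, 0.0]
contact_force: [-2.6, 1.2, 5.5]
width: 0.0166
```

>>> servo_tool(deltas=[[0, 0, 0, 0, 1], [0, 0, 0, 0, 1], [0, 0, 0, 0, 1], [0, 0, -1, 0, 1], [0, 0, -2, 0, 1], [0, 0, -2, 0, 1], [0, 0, -2, 0, 1], [0, 0, -1, 0, 1], [-1, -1, 0, 0, 1], [-2, -2, 0, 0, 1], [-2, -2, 0, 0, 1], [-1.6, -1.5, 0, 0, 1], [-0.8, -0.5, 0, 0, 1], [0, 0, 0, 5.7, 1], [0, 0, 0, 0, 1], [0, 0, 0, 0, 1], [0, 0, 0, 0, 1]])

```text
clock: 10.1
tool_pos: [0.6317, 0.1599, 0.2985]
eef_rot: [0.0, 0.746, 0.666, 0.0]
contact_force: [-1.2, -0.3, -0.1]
width: 0.0854
```

Run:
```python
from h import *
w=snap('wrist');save(w,'w3');o=sensors.observe();t=o['tool_pos'];print(t.round(4),o['contact_force'].round(1),o['width'])
a=np.deg2rad(-6.6);ey=np.array([np.cos(a),np.sin(a)])
for d in (-.0085,0,.0085,.026): P=np.array([.632,.159])+d*ey;print(d,proj(w,[*P,.234]))
```

```text
[0.6316 0.1599 0.2984] [ 0.8 -0.3 -0.5] 0.08547276500593533
-0.0085 [305.9001782  265.24199319]
0 [320.91355715 265.27435738]
0.0085 [335.92536562 265.30209524]
0.026 [366.79835207 265.34458102]
```

View pics/w3.png

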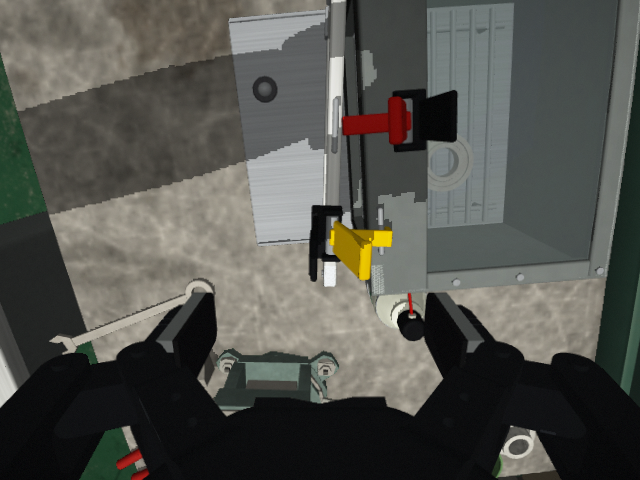

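The gate stands ajar. The yellow lever's outer edge is at (371,275) and the plate's at (309,280), so I need about +2 mm in tool y and +3 mm in tool x.

>>> servo_tool(deltas=[[0.3, 0.2, 1, 0, 1], [0, 0, 2, 0, 1], [0, 0, 2, 0, 1], [0, 0, 1.5, 0, 1], [0, 0, 1, 0, 1], [0, 0, 0.5, 0, 1], [0, 0, 0, 0, 1], [0, 0, 0, 0, 0.5], [0, 0, 0, 0, 0.36]], grip_force=25)

```text
clock: 10.9
tool_pos: [0.6343, 0.1625, 0.22]
eef_rot: [0.001, 0.746, 0.665, 0.001]
contact_force: [-0.4, 0.2, -0.6]
width: 0.0637
```

>>> servo_tool(deltas=[[0, 0, 0, 0, 0.36], [0, 0, 0, 0, 0.25], [0, 0, 0, 0, 0.1], [0, 0, 0, 0, 0], [0, 0, 0, 0, 0], [0, 0, 0, 0, 0], [0, 0, 0, 0, 0]])

```text
clock: 11.48
tool_pos: [0.6349, 0.1623, 0.2221]
eef_rot: [0.001, 0.747, 0.665, 0.002]
contact_force: [-0.3, -0.7, 7.0]
width: 0.0161
```

Run:
```python
from h import *
o=sensors.observe();t=o['tool_pos'];q=o['eef_rot']
# commanded-like target in tool frame for arc
th0=np.deg2rad(-6.6)
yaw=lambda q:2*np.arctan2(q[1],q[2])
print(t.round(4),o['contact_force'].round(1),o['width'],q.round(4),o['q'].round(2))
R=.185
for d in (5,7,6.5):
  b=np.deg2rad(d)
  print(d,'per-row tool shift cm x,y', 100*R*(1-np.cos(b)),-100*R*np.sin(b))
```

```text
[0.6349 0.1623 0.2221] [-0.3 -0.7  7. ] 0.016115791068740767 [0.0014 0.7469 0.665  0.0021] [ 0.17  0.15  1.67 -0.    1.32  0.28]
5 per-row tool shift cm x,y 0.07039808530270741 -1.612381240831676
7 per-row tool shift cm x,y 0.1378961946355433 -2.2545828529952283
6.5 per-row tool shift cm x,y 0.11892066998313205 -2.0942594547062745
```

>>> servo_tool(deltas=[[0, 0, -0.1, 0, 0], [0.01, -0.48, 0, 1.5, 0], [0.03, -0.97, 0, 3, 0], [0.02, -0.97, 0, 3, 0], [0.03, -0.97, 0, 3, 0], [0.02, -0.97, 0, 3, 0], [0.03, -0.97, 0, 3, 0], [0.02, -0.97, 0, 3, 0], [0.03, -0.97, 0, 3, 0], [0.02, -0.97, 0, 3, 0], [0, 0, 0, 0, 0], [0, 0, 0, 0, 0]], grip_force=40)

```text
clock: 12.48
tool_pos: [0.5597, 0.1929, 0.2222]
eef_rot: [-0.001, 0.875, 0.484, 0.007]
contact_force: [13.2, 11.4, -1.8]
width: 0.0156
```

Run:
```python
from h import *
from scipy.spatial.transform import Rotation as Ro
o=sensors.observe();t=o['tool_pos'];q=o['eef_rot'];M=Ro.from_quat([*q[1:],q[0]]).as_matrix()
print(t.round(4),'F tool',(M.T@o['contact_force']).round(1),o['wrist_torque'].round(2),o['width'],'yaw y',np.degrees(np.arctan2(M[1,1],M[0,1])).round(1),'hinge est',(t+.185*M[:,0]).round(4))
```

```text
[0.5597 0.1929 0.2222] F tool [16.7  5.1  2.1] [ 1.52 -1.77 -0.54] 0.015598564732998883 yaw y -32.1 hinge est [0.658  0.3495 0.2246]
```

The gate follows, now at about 31°. There is a 17 N radial pull toward the hinge, so I'm easing the path inward by 3 mm and continuing.

>>> servo_tool(deltas=[[0.15, 0, 0, 0, 0], [0.15, -0.48, 0, 1.5, 0], [0.04, -0.97, 0, 3, 0], [0.04, -0.97, 0, 3, 0], [0.04, -0.97, 0, 3, 0], [0.04, -0.97, 0, 3, 0], [0.04, -0.97, 0, 3, 0], [0.04, -0.97, 0, 3, 0], [0.04, -0.97, 0, 3, 0], [0.04, -0.97, 0, 3, 0], [0.04, -0.97, 0, 3, 0], [0, 0, 0, 0, 0]])

```text
clock: 13.48
tool_pos: [0.501, 0.2612, 0.2222]
eef_rot: [-0.001, 0.967, 0.253, 0.009]
contact_force: [21.5, 5.3, -5.4]
width: 0.0153
```

```bash
cat > st.py <<'E'
from h import *
from scipy.spatial.transform import Rotation as Ro
o=sensors.observe();t=o['tool_pos'];q=o['eef_rot'];M=Ro.from_quat([*q[1:],q[0]]).as_matrix()
print(t.round(4),'F tool',(M.T@o['contact_force']).round(1),o['wrist_torque'].round(2),o['width'],'yaw y',np.degrees(np.arctan2(M[1,1],M[0,1])).round(1),'hinge est',(t+.185*M[:,0]).round(4),o['q'].round(2))
E
python3 st.py
```

```text
[0.501  0.2612 0.2222] F tool [21.2  5.9  5.8] [ 0.48 -3.02 -0.56] 0.015311268886584345 yaw y -60.7 hinge est [0.6623 0.3517 0.2254] [ 0.39 -0.05  1.88 -0.    1.3   1.45]
```

>>> servo_tool(deltas=[[0.3, -0.1, -0.1, 0, 0], [0.2, -0.1, 0, 0, 0], [0, 0, 0, 0, 0]])

```text
clock: 13.73
tool_pos: [0.5007, 0.2627, 0.2221]
eef_rot: [0.001, 0.967, 0.254, 0.002]
contact_force: [3.1, -2.7, 3.7]
width: 0.0155
```

```bash
python3 st.py
```

```text
[0.5007 0.2627 0.2221] F tool [ 1.4  3.9 -3.7] [-0.71 -0.82 -0.54] 0.015500884572782444 yaw y -60.6 hinge est [0.6619 0.3534 0.2226] [ 0.39 -0.04  1.87 -0.    1.31  1.45]
```

>>> servo_tool(deltas=[[0.03, -0.5, 0, 1.5, 0], [0.06, -0.97, 0, 3, 0], [0.06, -0.97, 0, 3, 0], [0.06, -0.97, 0, 3, 0], [0.06, -0.97, 0, 3, 0], [0, 0, 0, 0, 0]])

```text
clock: 14.23
tool_pos: [0.4863, 0.3046, 0.2221]
eef_rot: [0.0, 0.991, 0.137, 0.004]
contact_force: [9.7, -2.9, 2.2]
width: 0.0156
```

```bash
python3 st.py
```

```text
[0.4863 0.3046 0.2221] F tool [ 8.6  5.4 -2.2] [-0.69 -1.6  -0.7 ] 0.015613360118788843 yaw y -74.2 hinge est [0.6643 0.3549 0.2236] [ 0.47 -0.03  1.86 -0.    1.31  1.76]
```

>>> servo_tool(deltas=[[0.15, -0.5, 0, 1.5, 0], [0.1, -0.97, 0, 3, 0], [0.08, -0.97, 0, 3, 0], [0.08, -0.97, 0, 3, 0], [0.08, -0.97, 0, 3, 0], [0.06, -0.97, 0, 3, 0], [0, 0, 0, 0, 0], [0, 0, 0, 0, 0], [0, 0, 0, 0, 0]])

```text
clock: 14.98
tool_pos: [0.4829, 0.3565, 0.2221]
eef_rot: [0.001, 1.0, -0.006, 0.003]
contact_force: [6.7, -4.7, 3.8]
width: 0.0155
```

```bash
python3 st.py
python3 - <<'E'
from h import *
t=snap('top');w=snap('wrist');s=snap('scene')
a=np.hstack([cv2.resize(t['color'][140:300,235:395],(400,400)),cv2.resize(s['color'][150:310,240:400],(400,400))])
cv2.imwrite('pics/c2.png',a[:,:,::-1]);save(w,'w4')
E
```

```text
[0.4829 0.3565 0.2221] F tool [ 6.8  4.7 -3.7] [-1.13 -1.13 -0.66] 0.015490362401891437 yaw y -90.7 hinge est [0.6679 0.3544 0.2231] [ 0.55  0.03  1.79 -0.    1.31  2.13]
```

View pics/c2.png

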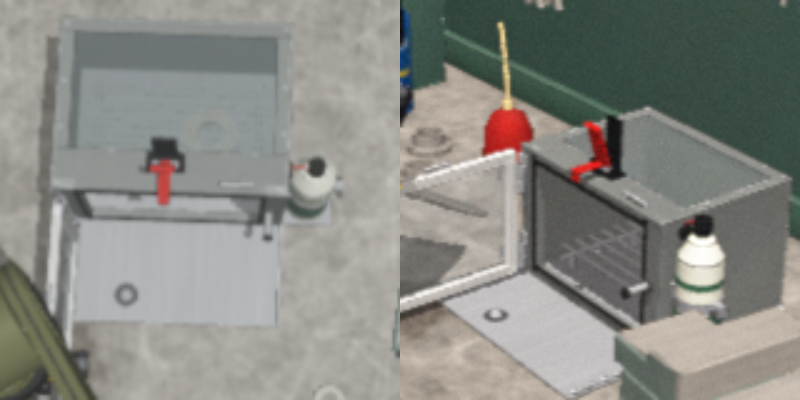

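View pics/w4.png

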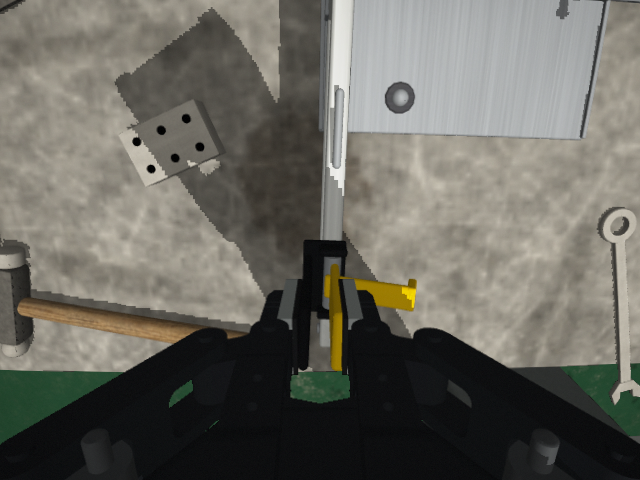

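The top view shows the gate at (60,270) standing square to the front, with the bearing on its rack and the cap up. The wrist view shows the fingers shut on the black plate and yellow lever, near (300,320) and (345,320). I'm handing in.

Run:
```python
from h import *
o=sensors.observe();print(o['clock'],np.abs(o['joint_vel']).max())
manip.job_done()
```

```text
15.1333 0.0020980106699501743
the job is handed in; nothing more can be done
```

I gave the bearing its shot of cleaner, opened the gate and handed the job in at 15.1 s with the gripper still holding the gate open. No verdict was reported.

- **Spray cap:** I pressed it with the gate shut until it was solid, at 11.4 N on the bottom, and let it up. It was down for nearly a second, not half, because I pushed once more to be sure it had bottomed out. It looks up in the last pictures.
- **Catches and gate:** I squeezed the red catch to 16.6 mm and saw the gate standing ajar. I then squeezed the yellow catch to 16 mm and swung the gate past its check.
- **Final checks:** The tool yaw is -90.7° and the top view shows the gate about square to the front. The fingers are still on the yellow catch at 15.5 mm with the arm at rest. The red catch looks at rest, and the bearing shows on its rack in the top view. The gauge block shows standing in the wrist view. The tin and vee block were not in these last pictures; the arm did not work near them.
- **Disagreement:** During the swing my arc ran 5–8 mm too far out. The pull toward the hinge reached about 21 N before I corrected the path, and was about 7 N at the end. I did not find the cause.

I viewed 9 pictures.

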